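# Hang and lock the second bracket of a desk-top shelf

## Robot

A 6-joint arm with a two-finger parallel gripper is mounted at the origin on the work surface. World frame = base frame: x ahead of the robot, y to its left, z up, the work surface at z = 0. Lengths are in m, angles in rad, forces in N, time in s.
With the tool pointing down it reaches from about 0.325 to 0.85 m from the base axis. Payload 15.5 kg.
Tool frame: the origin (TCP) lies at the centre of the arm's flange, where the gripper is bolted on; the fingertips stand 191 mm ahead of it and the grasp point (between the pads) lies 172 mm ahead of it (ctrl.nose_length is the distance from the TCP to the fingertips, in m); y points along the fingers, z is the direction in which the jaws open and shut, and the axes are right-handed (so a half turn about y gives the same grasp; the last joint's range is limited). The gripper opens to 91 mm and grips with 3 to 60 N. Pads are 32 mm wide; open, the fingers measure 118 mm over their backs; the gripper's body (76 mm by 178 mm) begins 60 mm behind the grasp point.
Start: joints at [1.155, 0.494, 1.345, -0, 1.302, -0.096], TCP at [0.197, 0.593, 0.405] pointing down, gripper open.
Joint ranges: [-2.91, 2.91], [-0.82, 2.16], [0.22, 2.67], [-1.22, 4.37], [0.12, 2.79], [-3.08, 3.08]. Speed limits (rad/s): [1.89, 1.89, 2.57, 3.01, 3.01, 3.01].

## Interface

Orientations are given as a unit quaternion [w, x, y, z].
In Python, from workcell import ctrl gives the robot as it stands.
- The arm moves only by the tool move_arm, never from a script. Its argument "steps" is a list of rows, each a list of 6 numbers: the shift along the tool's x, y, z in mm, then the turn, a rotation vector about the tool's x, y, z in rad. In form: [[x, y, z, rx, ry, rz], ...]. A call has 1 to 12 rows; each row shifts and turns the commanded pose from where the row before left it, along the tool's axes as they then stand; what a row does not reach is not made up. A row lasts 1/12 s, in which the tool goes at most 41.7 mm and 7.16 degrees, less where a joint would pass 70% of its speed; a pose out of reach is approached as far as the arm can. A call with a gripper value outside its range is refused whole. "jaw" is the opening, from 0 (shut) to 1 (fully open), set as the call begins (left out, the last holds). The fingers move at their own pace and stop on an object; "squeeze" is the grip in N (left out, the last holds). Time passes only in rows, so rows that do not move let the fingers close. It gives the time, the measured TCP pose, the force and the opening at its end, in the units of the state.
- ctrl.read_state(): the state, without advancing time (a new reading comes with each control period).
- ctrl.camera(name): name is "scene" or "side" or "wrist"; returns (picture, depth): 400x640x3 uint8, blue, green, red; 400x640 float32, m along the optical axis (not along the pixel's ray), 0 where there is no reading.
- ctrl.calibration(name): a dict with "vertical_fov" (degrees; the focal length in pixels is half the picture's height over the tangent of half this angle, whatever the lens; pixels are square), "cx", "cy" (the principal point, pixels), "world_from_camera" (4x4, takes a point from camera to world coordinates). Camera axes: x right, y up, looking along -z (the intrinsics and any distortion apply to the point x, -y, -z); pixel columns grow to the right and rows downward; lengths in m; the calibration is good to about 2 mm. A picture is of the moment at which its call begins: read the wrist's pose just before it. calibration takes no time and is no camera call; for the wrist camera it gives the pose at the moment of the call.
- ctrl.job_done(): hands the job in, once; it reports no verdict.
The state is a dict: "time_s": time; "qpos": joint angles; "dq": joint speeds; "joint_torque": joint torques, N m; "tool_pos": TCP position; "ee_rot": TCP orientation; "force": force on the tool from outside, world axes, zero at the start; "wrist_torque": the same for the moment, N m; "grip_width": opening from 0.0 (shut) to 1.0 (fully open).
Only numpy, scipy, OpenCV 4.12 (cv2) and the standard library are available. Lean on these libraries where they do the work, as an engineer would, in place of code of your own. Each camera call takes 0.05 s, during which the arm holds its last target.

## Task

One of the two slotted uprights on the desk already carries its shelf bracket; hang the loose bracket on the empty upright in the same way, hooks into its two highest slots (feel for their height), then press it down past the spring catch until it is fully home and locked, and let go. Leave the other things on the desk where they are.

Things in the scene. Friction and masses are not known exactly. Their poses are not given: they have to be found in the camera images.
- upright: the EMPTY slotted upright, grey steel, fixed. Channel post 44 mm wide, 40 deep, 207 high, on a dark foot (150 wide, 8 high, from 25 mm in front of the post's front to 115 behind it). Origin on the desk, under the slots, in the plane of the front face; x points into the post, away from the robot. Front strip 4 mm thick with four slots 12 mm wide, 27 high, 36 apart, all at y = 0
- upright_used: an identical upright with the same frame, already carrying a bracket (fixed, cannot be taken off); the lower edge of its top slot is 156 mm above the desk
- slot_low (a point): on the empty upright, in its front face, 156 mm above the desk: the lowest place where the lower edge of its highest slot can be. Its slotted strip is clamped at an unreported height: all its slots lie 0 to 7 mm higher than on the other upright, so the exact height has to be felt for with the hooks. Axes as upright
- used_hook (a point): on the bracket that already hangs on the other upright: underside of its upper hook's neck, which bears on the lower edge of the top slot, 156 mm above the desk. The same point as bracket_hook on the loose bracket
- bracket_grip (a point): centre of the loose bracket's arm, 15 mm above the underside, 60 mm in front of the back face. Bare steel, about 190 to 330 g, stands on its flat underside. x points along the arm towards the back face, z up. Arm 30 mm wide and 30 high; at its front end, 118 mm before the back face, a lip 40 mm high, 4 thick; at its rear a back plate 30 mm wide, 68 high, 10 thick
- bracket_hook (a point): underside of the neck of the loose bracket's upper hook, 2.5 mm behind the back face, 54 mm above the bracket's underside. Axes as bracket_grip. Once home it lies on the top slot's lower edge, 0 to 2.5 mm behind the empty upright's front face. A sprung catch hidden behind that slot stops the bracket about 10 mm above home, where it can be let go and stays hooked; a push down of 10 to 25 N on the back plate's top passes it (pushed far out on the arm, it tips and jams)
- bracket_back (a point): middle of the lower edge of the loose bracket's back face. Axes as bracket_grip. Two hooks stick out of this face (x) at y = 0, 8 mm thick: necks 8 mm high, undersides 18 and 54 mm above this point; teeth 5.5 to 9.5 mm behind the face hang 14 mm below the necks. The upper tooth has a round barb: 16 mm below its neck, 12.5 mm behind the face
- bracket_lip (a point): middle of the top edge of the lip at the loose bracket's front end, 40 mm above its underside, 116 mm before its back face. To hook in, hold the bracket level and square to the upright: the hooks pass into the two highest slots, until the back face meets the plate, while the necks' undersides are 16 to 19 mm above the slots' lower edges, within 2 mm sideways. Then it goes straight down
- tape: bystander, to be left alone: clear roll of tape lying flat, 76 mm across, 19 mm high; origin at the centre of its underside
- mug: bystander, to be left alone: white mug, 80 mm across, 90 mm high; origin at the centre of its underside
- glue: bystander, to be left alone: white glue stick standing, 31 mm across, 88 mm high; origin at the centre of its underside
- stapler: bystander, to be left alone: grey and black desk stapler lying along its own x, 130 x 34 x 44 mm; origin at the centre of its underside
- bookend: bystander, to be left alone: grey sheet-steel bookend standing, a plain L without hooks: foot 100 x 90 mm, wall 110 mm high; origin at the foot of its wall, midway along it
- penpot: bystander, to be left alone: grey square pen pot with pens in it, 75 x 75 mm, 95 mm high (pens to 150 mm); origin at the centre of its underside
- calculator: bystander, to be left alone: black pocket calculator lying flat, 140 x 80 x 14 mm; origin at the centre of its underside
- eraser: bystander, to be left alone: white eraser, 45 x 22 x 13 mm; origin at the centre of its underside

How it is judged:
On the way, in this order (a step that is already met when the one before it is completed fails the run):
1. the bracket's hooks are through the two highest slots of the empty upright, still above the catch (x of bracket_hook in the frame of upright between -0.004 and 0.006 m and y of bracket_hook in the frame of upright between -0.005 and 0.005 m and z of bracket_hook in the frame of upright between 0.166 and 0.185 m), for 0.05 s.
2. the bracket is pressed down past the catch until home (x of bracket_hook in the frame of upright between -0.0015 and 0.005 m and y of bracket_hook in the frame of upright between -0.004 and 0.004 m and z of bracket_hook in the frame of upright between 0.152 and 0.1645 m), for 0.1 s.
At the end, for the whole second after the job is handed in: The loose bracket hangs by itself in the two highest slots of the empty upright: below the catch (upper hook's neck 152 to 164.5 mm above the desk; caught above, it stays over 165 mm), within 4 mm of the slots' middle, gap at the back under 4 mm, plumb within 0.07 rad, square within 0.12 rad (all of step 2 and angle between bracket_grip's own z axis and vertical below 0.07 rad and angle between the x axis of bracket_grip and the x axis of upright, either way round below 0.12 rad); the robot touches nothing.
It fails at once if a bystander is moved by more than 30 mm (distance of any of tape, mug, glue, stapler, bookend, penpot, calculator, eraser from where it was at the start of the episode above 0.03 m).
It also fails if it takes over 48 s, if anything falls off the work surface, if the arm or the gripper's body presses on something with over 40 N, if the wrist force passes 120 N, or if a joint passes its speed limit or range.

## Working session

There is one attempt and no reset: what is moved stays moved. The work goes in short steps, Python scripts to look and compute and a tool call to move; the robot and the scene stay as the last step left them, time stands still between calls to the robot, and variables do not carry over. Pictures are saved under pics/ and viewed, and the job is handed in when it is done.

Besides the shell and the picture viewer there is one more tool, called after "Call:" in YAML: its name, and indented under it one key for each argument. move_arm: Moves the arm, as the interface text tells. Its arguments: {"type":"object","properties":{"steps":{"type":"array","items":{"type":"array","items":{"type":"number"}}},"jaw":{"type":"number"},"squeeze":{"type":"number"}},"required":["steps"]}

```bash
ls; mkdir -p pics; python3 - <<'E'
from workcell import ctrl
import cv2,numpy as np
print(ctrl.read_state())
for n in ["scene","side","wrist"]:
    c=ctrl.calibration(n); p,d=ctrl.camera(n)
    print(n,c)
    cv2.imwrite(f"pics/{n}0.png",p); np.savez(f"pics/{n}0.npz",d=d,p=p,wfc=c["world_from_camera"],fov=c["vertical_fov"],cx=c["cx"],cy=c["cy"])
E
```

```text
pics
{'time_s': 0.0, 'qpos': array([ 1.15449764e+00,  4.94169819e-01,  1.34614525e+00, -4.24372824e-06,
        1.30252440e+00, -9.54845950e-02]), 'dq': array([-1.88202251e-04, -5.66174326e-04,  1.62598828e-03, -9.61682204e-05,
       -7.66278749e-04, -2.66995937e-04]), 'joint_torque': array([ 7.01195837e-03, -8.78824997e+01, -3.81863344e+01,  7.11666467e-02,
        5.31023741e-02, -7.58521173e-05]), 'tool_pos': array([0.19701038, 0.5929685 , 0.40414166]), 'ee_rot': array([-0.69760229,  0.69845595, -0.11304888,  0.11282853]), 'force': array([-1.01362677, -0.25008996, -0.76592722]), 'wrist_torque': array([-0.02809101,  0.04477859,  0.01726558]), 'grip_width': 1.0024187742872457}
scene {'vertical_fov': 44.263708686322126, 'cx': 327.0684474845546, 'cy': 201.35165828048684, 'world_from_camera': array([[-2.15795286e-02, -5.58796225e-01,  8.29024187e-01,
         1.67878641e+00],
       [ 9.99639798e-01,  1.17434691e-03,  2.68122168e-02,
        -4.36583073e-03],
       [-1.59561275e-02,  8.29304166e-01,  5.58569604e-01,
         8.89533633e-01],
       [ 0.00000000e+00,  0.00000000e+00, 
[... 160 characters left out ...]
rray([[ 0.99563908,  0.04184806, -0.08337608,  0.44392071],
       [-0.09284636,  0.53146678, -0.84197542, -0.94862539],
       [ 0.00907658,  0.8460448 ,  0.53303454,  0.70875467],
       [ 0.        ,  0.        ,  0.        ,  1.        ]])}
wrist {'vertical_fov': 58.32015395602723, 'cx': 320.9772551355761, 'cy': 200.06126394048155, 'world_from_camera': array([[ 3.15053849e-01, -9.21799779e-01, -2.25889883e-01,
         1.33042712e-01],
       [ 9.49073424e-01,  3.05788740e-01,  7.58477625e-02,
         6.14759659e-01],
       [-8.41868208e-04, -2.38282214e-01,  9.71195592e-01,
         3.85903885e-01],
       [ 0.00000000e+00,  0.00000000e+00,  0.00000000e+00,
         1.00000000e+00]])}
```

View pics/scene0.png

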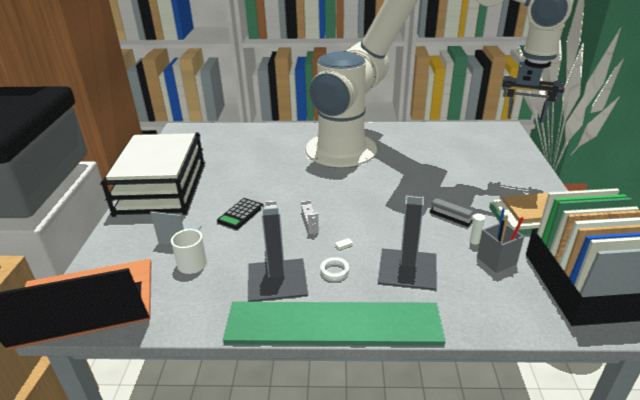

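View pics/side0.png

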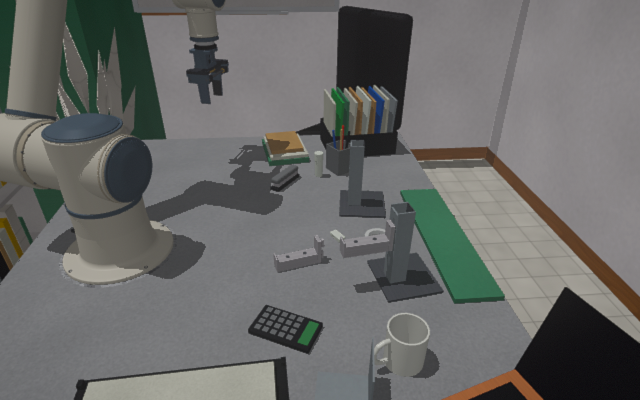

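View pics/wrist0.png

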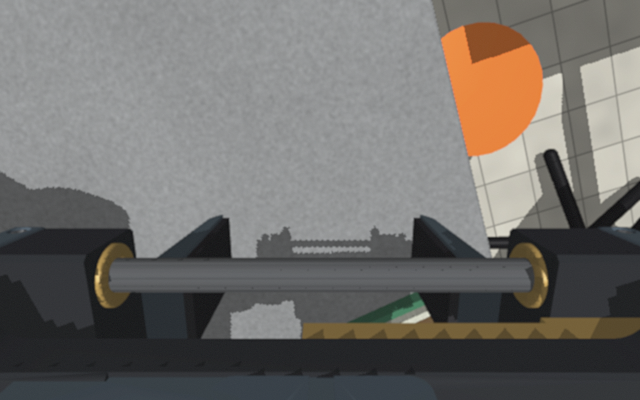

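The scene picture shows the loose bracket at about (310,218). The used upright is at (272,240) and the empty one at (411,240). The side view agrees, with the loose bracket at (300,255), the carried bracket at (365,243) and the empty upright at (357,175). Next I'll enlarge the crops.

```bash
cat > h.py <<'E'
import numpy as np,cv2
def load(n):
    z=np.load(f"pics/{n}.npz"); return z
def pt(z,u,v,dep=None):
    d=z["d"]; f=200/np.tan(np.radians(float(z["fov"]))/2)
    D=float(d[int(round(v)),int(round(u))]) if dep is None else dep
    p=np.array([(u-z["cx"])/f*D,-(v-z["cy"])/f*D,-D,1.]); return (z["wfc"]@p)[:3]
def ray_z(z,u,v,h):
    a=pt(z,u,v,1.0); o=z["wfc"][:3,3]; t=(h-o[2])/(a[2]-o[2]); return o+t*(a-o)
def proj(z,P):
    P=np.atleast_2d(P); f=200/np.tan(np.radians(float(z["fov"]))/2)
    q=(np.linalg.inv(z["wfc"])@np.c_[P,np.ones(len(P))].T)[:3].T
    return np.c_[z["cx"]+f*q[:,0]/-q[:,2], z["cy"]-f*q[:,1]/-q[:,2]]
def crop(n,u0,v0,u1,v1,s,out):
    p=load(n)["p"][v0:v1,u0:u1]; cv2.imwrite(f"pics/{out}.png",cv2.resize(p,None,fx=s,fy=s,interpolation=cv2.INTER_CUBIC))
E
python3 - <<'E'
from h import *
crop("scene0",280,190,450,300,4.7,"c1")
crop("side0",260,130,400,280,4,"c2")
z=load("scene0")
# point cloud of region: bracket
for name,n,b in [("brk","scene0",(295,195,325,240)),("upr","scene0",(395,190,430,285)),("brkside","side0",(270,230,330,275)),("uprside","side0",(340,135,372,212))]:
    z=load(n);P=np.array([pt(z,u,v) for v in range(b[1],b[3]) for u in range(b[0],b[2]) if z["d"][v,u]>0])
    Q=P[P[:,2]>0.012]
    print(name,len(P),len(Q),Q.min(0),Q.max(0),np.median(P[P[:,2]<0.006],axis=0))
    np.save(f"pics/{name}.npy",P)
E
```

```text
brk 1349 360 [ 0.40578517 -0.12346282  0.01214157] [ 0.54160299 -0.06866443  0.07191072] [ 0.44866676 -0.10291271  0.00077778]
upr 3312 1228 [0.62428921 0.13891565 0.01207212] [0.74991664 0.22553676 0.20950492] [0.46339872 0.21686422 0.00058039]
brkside 2691 699 [ 0.40952133 -0.12794201  0.01202787] [ 0.53764606 -0.06916602  0.07078648] [ 0.4766411  -0.02786213 -0.00081091]
uprside 2442 1439 [0.63635868 0.15091724 0.01205915] [0.7825598  0.54870569 0.20899971] [ 7.20297930e-01  3.39025570e-01 -4.37170805e-04]
```

View pics/c1.png

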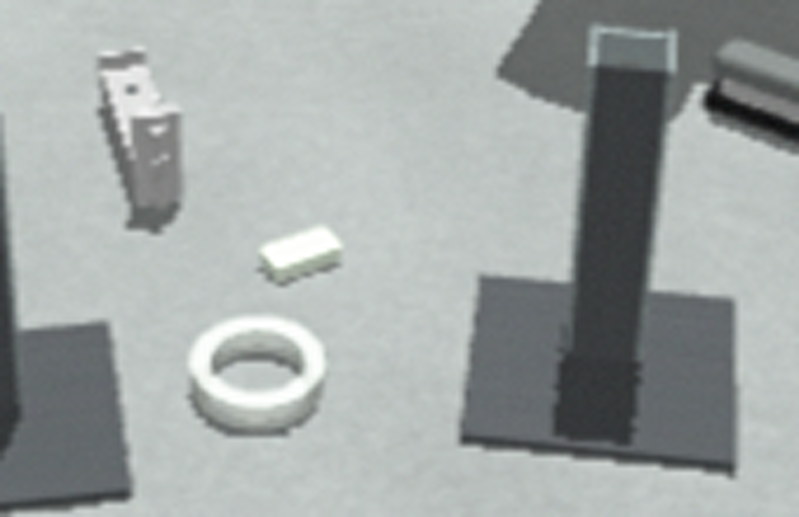

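View pics/c2.png

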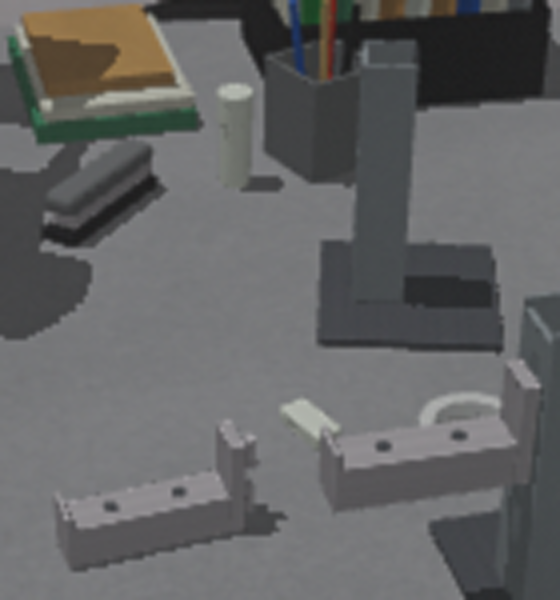

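```bash
python3 - <<'E'
from h import *
np.set_printoptions(precision=4,suppress=True)
for name in ["brk","brkside"]:
    P=np.load(f"pics/{name}.npy")
    for lo,hi in [(0.027,0.034),(0.012,0.034),(0.036,0.08)]:
        Q=P[(P[:,2]>lo)&(P[:,2]<hi)]
        r=cv2.minAreaRect((Q[:,:2]*1000).astype(np.float32)); print(name,lo,len(Q),Q[:,2].mean(),r)
    T=P[(P[:,2]>0.055)]; print("top",T.min(0),T.max(0))
for name in ["upr","uprside"]:
    P=np.load(f"pics/{name}.npy"); P=P[P[:,0]>0.55]; P=P[P[:,1]<0.3]
    for lo,hi in [(0.006,0.010),(0.02,0.2),(0.2,0.212)]:
        Q=P[(P[:,2]>lo)&(P[:,2]<hi)]
        r=cv2.minAreaRect((Q[:,:2]*1000).astype(np.float32)); print(name,lo,len(Q),Q[:,2].mean(),r, cv2.boxPoints(r).tolist())
E
```

```text
brk 0.027 132 0.030651549972248796 ((474.5013732910156, -96.05868530273438), (136.29905700683594, 30.612377166748047), 14.274303436279297)
brk 0.012 201 0.026934747095971528 ((474.5147705078125, -96.10880279541016), (136.30160522460938, 30.70547103881836), 14.248617172241211)
brk 0.036 142 0.053539931932272244 ((475.404541015625, -96.56529235839844), (132.5089569091797, 30.472564697265625), 15.11268138885498)
top [ 0.5135 -0.0978  0.0551] [ 0.539  -0.0687  0.0719]
brkside 0.027 322 0.029210912914535495 ((471.7929992675781, -97.12310028076172), (121.62677001953125, 34.693870544433594), 13.760601997375488)
brkside 0.012 559 0.02539766187291967 ((474.80645751953125, -95.66533660888672), (129.13784790039062, 37.963356018066406), 15.423299789428711)
brkside 0.036 132 0.05363653237038603 ((475.0191955566406, -96.55133056640625), (128.565185546875, 32.29278564453125), 13.629165649414062)
top [ 0.5147 -0.1016  0.0556] [ 0.537  -0.0692  0.0708]
upr 0.006 655 0.008203228838878902 ((684.9856567382812, 188.0133056640625), (93.01153564453125, 139.3085174560547), 84.62232208251953) [[611.279479980
[... 931 characters left out ...]
07812, 113.1104965209961], [726.7005004882812, 243.83590698242188], [627.0823364257812, 257.0071105957031]]
uprside 0.02 768 0.1177481152892133 ((659.6226806640625, 177.95361328125), (50.877017974853516, 40.14267349243164), 81.74172973632812) [[636.1055908203125, 155.66183471679688], [675.83203125, 149.89593505859375], [683.1397705078125, 200.24539184570312], [643.413330078125, 206.01129150390625]]
uprside 0.2 78 0.20400099996815674 ((659.6261596679688, 178.47518920898438), (52.15772247314453, 39.92255401611328), 81.25074768066406) [[635.9302978515625, 155.73611450195312], [675.3883056640625, 149.66348266601562], [683.322021484375, 201.21426391601562], [643.864013671875, 207.28689575195312]]
```

```bash
python3 - <<'E'
from workcell import ctrl
import numpy as np
from scipy.spatial.transform import Rotation as R
np.set_printoptions(precision=4,suppress=True)
s=ctrl.read_state(); q=s["ee_rot"]; M=R.from_quat(np.r_[q[1:],q[0]]).as_matrix(); print(M)
C=ctrl.calibration("wrist")["world_from_camera"]
print("cam in tool", M.T@(C[:3,3]-s["tool_pos"]), M.T@C[:3,:3])
print("yaw of tool y",np.degrees(np.arctan2(M[1,1],M[0,1])), np.degrees(s["qpos"]))
E
```

```text
[[ 0.949  -0.0004  0.3153]
 [-0.3153 -0.0008  0.949 ]
 [-0.0001 -1.     -0.0009]]
cam in tool [-0.0676  0.0183  0.0005] [[-0.0003 -0.9712 -0.2384]
 [-0.0002  0.2384 -0.9712]
 [ 1.     -0.0002 -0.0003]]
yaw of tool y -115.01335919889164 [66.1487 28.3081 77.1163  0.0011 74.6269 -5.4717]
```

```bash
cat >> h.py <<'E'
from scipy.spatial.transform import Rotation as R
np.set_printoptions(precision=4,suppress=True,linewidth=150)
def down(yawx,pitch=0):
    # tool rotation: x = -forward ; forward heading = yawx deg; nose pitched forward by pitch deg
    a=np.radians(yawx);p=np.radians(pitch);f=np.array([np.cos(a),np.sin(a),0]);u=np.array([0,0,1.])
    x=-(f*np.cos(p)+u*np.sin(p)); y=f*np.sin(p)-u*np.cos(p); return np.c_[x,y,np.cross(x,y)]
def rot(s):
    q=s["ee_rot"]; return R.from_quat(np.r_[q[1:],q[0]]).as_matrix()
def rows(M0,p0,M1,p1,n,axis_turn=None):
    # straight line in world, constant body turn; shift along tool axes at row start
    w=R.from_matrix(M0.T@M1).as_rotvec() if axis_turn is None else np.array(axis_turn,float)
    out=[];M=M0.copy();p=np.array(p0,float)
    for i in range(n):
        tgt=p0+(p1-p0)*(i+1)/n
        d=np.round(M.T@(tgt-p)*1000,1); r=np.round(w/n,4)
        out.append([*d.tolist(),*r.tolist()]); p=p+M@d/1000; M=M@R.from_rotvec(r).as_matrix()
    return out,M,p
def show(o):
    for i in range(0,len(o),12): print("["+",".join("["+",".join(f"{v:g}" for v in r)+"]" for r in o[i:i+12])+"]")
E
python3 - <<'E'
from h import *; from workcell import ctrl
s=ctrl.read_state();M=rot(s);p=s["tool_pos"]
o,M1,p1=rows(M,p,None,np.array([.36,.22,.38]),22,[0,np.radians(147.3+22.3-10),0])
show(o);print(M1,p1)
o,M2,p2=rows(M1,p1,down(-8,50),np.array([.36,.222,.33]),8)
show(o);print(M2,p2)
E
```

```text
[[12.4,1.1,-13.8,0,0.1266,0],[14,1.1,-12,0,0.1266,0],[15.4,1.1,-10.3,0,0.1266,0],[16.6,1.2,-8.1,0,0.1266,0],[17.5,1.1,-6.1,0,0.1266,0],[18.1,1.1,-3.7,0,0.1266,0],[18.5,1.1,-1.5,0,0.1266,0],[18.4,1.1,0.9,0,0.1266,0],[18.3,1.1,3.2,0,0.1266,0],[17.6,1.1,5.5,0,0.1266,0],[16.9,1.2,7.7,0,0.1266,0],[15.7,1.1,9.7,0,0.1266,0]]
[[14.4,1.1,11.7,0,0.1266,0],[12.8,1.1,13.4,0,0.1266,0],[11,1.1,14.8,0,0.1266,0],[9,1.1,16.2,0,0.1266,0],[6.9,1.1,17.1,0,0.1266,0],[4.7,1.2,17.9,0,0.1266,0],[2.4,1.1,18.4,0,0.1266,0],[0.1,1.1,18.5,0,0.1266,0],[-2.3,1.1,18.3,0,0.1266,0],[-4.6,1.1,18,0,0.1266,0]]
[[-0.9994 -0.0004  0.0356]
 [-0.0356 -0.0008 -0.9994]
 [ 0.0004 -1.      0.0008]] [0.36 0.22 0.38]
[[-0,6.3,-0.3,0.0095,0.0205,0.1088],[0.7,6.2,-0.3,0.0095,0.0205,0.1088],[1.3,6.1,-0.3,0.0095,0.0205,0.1088],[2,5.9,-0.4,0.0095,0.0205,0.1088],[2.7,5.6,-0.4,0.0095,0.0205,0.1088],[3.2,5.4,-0.3,0.0095,0.0205,0.1088],[3.9,4.9,-0.4,0.0095,0.0205,0.1088],[4.3,4.5,-0.3,0.0095,0.0205,0.1088]]
[[-0.6368  0.7584 -0.139 ]
 [ 0.0891 -0.1068 -0.9903]
 [-0.7659 -0.643   0.0004]] [0.36  0.222 0.33 ]
```

Call:
move_arm:
  steps:
    - [12.4,1,-13.8,0,0.12,0]
    - [14,1,-12,0,0.12,0]
    - [15.4,1,-10.3,0,0.12,0]
    - [16.6,1,-8.1,0,0.12,0]
    - [17.5,1,-6.1,0,0.12,0]
    - [18.1,1,-3.7,0,0.12,0]
    - [18.5,1,-1.5,0,0.12,0]
    - [18.4,1,0.9,0,0.12,0]
    - [18.3,1,3.2,0,0.12,0]
    - [17.6,1,5.5,0,0.12,0]
    - [16.9,1,7.7,0,0.12,0]
    - [15.7,1,9.7,0,0.12,0]

```text
time_s: 1.15
tool_pos: [0.2935, 0.3922, 0.3926]
ee_rot: [-0.449, 0.449, -0.546, 0.547]
force: [0.2, -0.8, 0.0]
grip_width: 1.002
```

Call:
move_arm:
  steps:
    - [14.4,1,11.7,0,0.12,0]
    - [12.8,1,13.4,0,0.12,0]
    - [11,1,14.8,0,0.12,0]
    - [9,1,16,0,0.12,0]
    - [7,1,17,0,0.12,0]
    - [5,1,17.5,0,0.12,0]
    - [3,1,18,0,0.12,0]
    - [1,1,18,0,0.12,0]
    - [-1,1,18,0,0.12,0]
    - [-3,1,18,0,0.12,0]

```text
time_s: 1.98
tool_pos: [0.3802, 0.2311, 0.3826]
ee_rot: [-0.062, 0.062, -0.704, 0.704]
force: [0.3, -0.1, -0.6]
grip_width: 1.0
```

```bash
python3 - <<'E'
from h import *; from workcell import ctrl
s=ctrl.read_state();M=rot(s);p=s["tool_pos"];print(s["time_s"],p,M,s["qpos"])
o,M2,p2=rows(M,p,down(-8,50),np.array([.36,.222,.33]),9)
show(o);print(M2,p2)
E
```

```text
1.9833 [0.3802 0.2311 0.3826] [[-0.9847 -0.0002  0.174 ]
 [-0.174  -0.     -0.9847]
 [ 0.0002 -1.      0.    ]] [0.4118 0.2707 1.7981 0.     1.073  1.8077]
[[2.4,5.8,0.6,0.0152,0.0327,0.0962],[2.9,5.6,0.6,0.0152,0.0327,0.0962],[3.4,5.3,0.6,0.0152,0.0327,0.0962],[3.9,5,0.7,0.0152,0.0327,0.0962],[4.4,4.6,0.7,0.0152,0.0327,0.0962],[4.7,4.1,0.8,0.0152,0.0327,0.0962],[5.1,3.7,0.9,0.0152,0.0327,0.0962],[5.4,3.2,1.1,0.0152,0.0327,0.0962],[5.6,2.7,1.1,0.0152,0.0327,0.0962]]
[[-0.6363  0.7588 -0.1391]
 [ 0.0896 -0.1063 -0.9903]
 [-0.7662 -0.6426 -0.0004]] [0.36  0.222 0.33 ]
```

Call:
move_arm:
  steps:
    - [2.4,5.8,0.6,0.0152,0.0327,0.0962]
    - [2.9,5.6,0.6,0.0152,0.0327,0.0962]
    - [3.4,5.3,0.6,0.0152,0.0327,0.0962]
    - [3.9,5,0.7,0.0152,0.0327,0.0962]
    - [4.4,4.6,0.7,0.0152,0.0327,0.0962]
    - [4.7,4.1,0.8,0.0152,0.0327,0.0962]
    - [5.1,3.7,0.9,0.0152,0.0327,0.0962]
    - [5.4,3.2,1.1,0.0152,0.0327,0.0962]
    - [5.6,2.7,1.1,0.0152,0.0327,0.0962]
    - [0,0,0,0,0,0]
    - [0,0,0,0,0,0]

```text
time_s: 2.9
tool_pos: [0.3811, 0.1888, 0.3527]
ee_rot: [-0.228, -0.247, -0.645, 0.686]
force: [-0.3, 0.4, 0.1]
grip_width: 0.997
```

```bash
cat >> h.py <<'E'
def snap(n,out):
    from workcell import ctrl
    s=ctrl.read_state(); c=ctrl.calibration(n); p,d=ctrl.camera(n)
    cv2.imwrite(f"pics/{out}.png",p); np.savez(f"pics/{out}.npz",d=d,p=p,wfc=c["world_from_camera"],fov=c["vertical_fov"],cx=c["cx"],cy=c["cy"],tp=s["tool_pos"],M=rot(s))
E
python3 -c "
from h import *
snap('wrist','w1')"
```

```text
(no output)
```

View pics/w1.png

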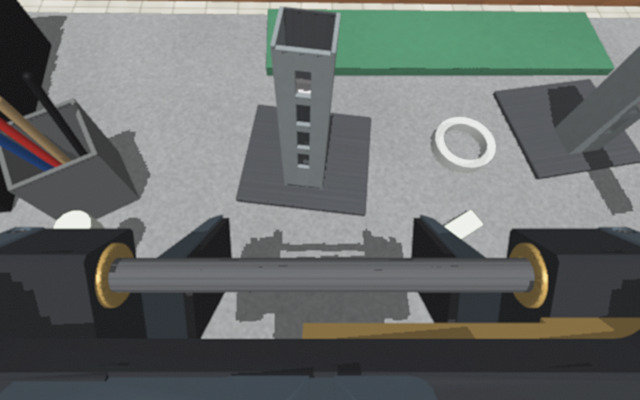

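The wrist picture shows the empty upright's front. Its four slots are at about (304,83), (303,113), (302,139) and (303,160), and the post's top is at (305,30).

```bash
python3 - <<'E'
from h import *
crop("w1",225,0,385,220,4,"c3")
p=cv2.imread("pics/c3.png"); print(p.shape)
cv2.imwrite("pics/c3.png",cv2.resize(load("w1")["p"][0:110,255:355],None,fx=5.4,fy=5.4,interpolation=cv2.INTER_CUBIC))
cv2.imwrite("pics/c4.png",cv2.resize(load("w1")["p"][100:220,225:385],None,fx=5,fy=5,interpolation=cv2.INTER_CUBIC))
E
```

```text
(880, 640, 3)
```

View pics/c3.png

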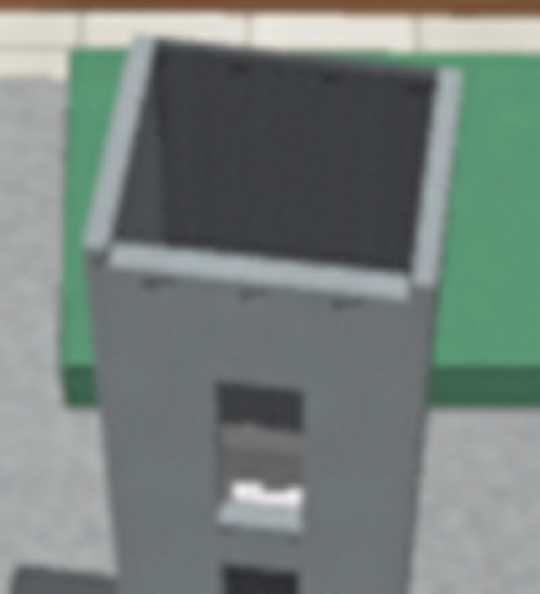

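View pics/c4.png

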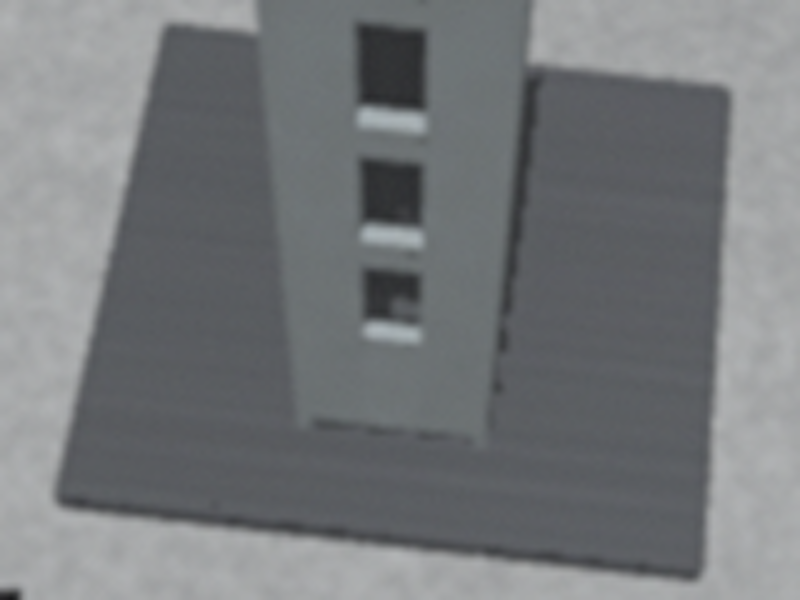

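```bash
cat > fit.py <<'E'
from h import *
from scipy.optimize import least_squares
z=load("w1")
A=lambda u,v:((u+.5)/5.4-.5+255,(v+.5)/5.4-.5)
B=lambda u,v:((u+.5)/5-.5+225,(v+.5)/5-.5+100)
obs=[(A(88,250),(0,22,207,0)),(A(438,289),(0,-22,207,0)),(A(138,38),(40,22,207,0)),(A(462,70),(40,-22,207,0)),
(B(300,425),(0,22,8,0)),(B(488,440),(0,-22,8,0)),
(B(60,496),(-25,75,8,0)),(B(702,573),(-25,-75,8,0)),(B(165,25),(115,75,8,0)),(B(730,92),(115,-75,8,0))]
sl=[[A(218,525),A(303,532),A(217,382),A(303,390)],[B(357,128),B(427,134),B(357,23),B(426,30)],[B(361,243),B(425,249),B(361,158),B(422,163)],[B(363,338),B(421,344),B(363,268),B(421,273)]]
for i,q in enumerate(sl):
    b=156-36*i
    for o,(y,zz) in zip(q,[(6,b),(-6,b),(6,b+27),(-6,b+27)]): obs.append((o,(0,y,zz,1)))
U=np.array([o[0] for o in obs]);L=np.array([o[1] for o in obs],float)
def f(x):
    X,Y,a,h=x[:4]; P=L[:,:3].copy(); P[:,2]+=h*L[:,3]
    Q=R.from_euler('z',a).apply(P)/1000+[X/1000,Y/1000,0]
    # camera error: shift mm, small rotation
    w=z["wfc"].copy(); w[:3,3]+=x[4:7]/1000; w[:3,:3]=R.from_rotvec(x[7:10]).as_matrix()@w[:3,:3]
    zz={"wfc":w,"fov":z["fov"],"cx":z["cx"],"cy":z["cy"]}
    r=(proj(zz,Q)-U)
    return np.r_[r.ravel()/0.35,x[4:7]/1.5,x[7:10]/0.005]
s=least_squares(f,[638,183,-.14,3]+[0]*6)
cov=np.linalg.inv(s.jac.T@s.jac)
print(s.x,np.sqrt(np.diag(cov))[:4],"yawdeg",np.degrees(s.x[2])); print((f(s.x)[:len(U)*2]*.35).reshape(-1,2))
E
python3 fit.py
```

```text
[644.0296 183.5769  -0.1501   3.9035   0.0001   0.      -0.4772  -0.0003  -0.009   -0.    ] [1.6803 1.8134 0.0053 0.2243] yawdeg -8.597944031503491
[[-0.1476 -0.4706]
 [-0.5411 -0.5051]
 [-0.2345  0.2202]
 [-0.1551  0.9507]
 [ 0.0048  0.3492]
 [-0.4622  1.5932]
 [-1.1115 -0.069 ]
 [ 0.4625 -0.5644]
 [ 0.1908 -0.3091]
 [ 0.2415 -0.9612]
 [ 0.5679 -0.3591]
 [-0.2063  0.0286]
 [ 0.0153  0.2779]
 [ 0.445   0.6286]
 [ 0.3396 -0.4189]
 [-0.2164 -0.0986]
 [-0.2502 -0.0781]
 [ 0.5042  0.1618]
 [ 0.199  -0.3236]
 [-0.3984 -0.1382]
 [-0.2833 -0.2155]
 [ 0.6273  0.2686]
 [ 0.3469 -0.1324]
 [-0.082  -0.0599]
 [-0.0548 -0.2011]
 [ 0.2725  0.1543]]
```

```bash
python3 - <<'E'
from h import *; from workcell import ctrl
s=ctrl.read_state();M=rot(s);p=s["tool_pos"];print(s["time_s"],p,s["dq"])
o,M2,p2=rows(M,p,down(14.3),np.array([.468,-.098,.36]),12)
show(o)
E
```

```text
2.95 [0.3811 0.1894 0.3527] [ 0.024   0.0028 -0.0104  0.0218  0.0043 -0.0037]
[[-6.2,5.6,23.6,-0.0119,-0.0223,-0.0563],[-5.9,5,23.8,-0.0119,-0.0223,-0.0563],[-5.6,4.3,24,-0.0119,-0.0223,-0.0563],[-5.4,3.8,24.2,-0.0119,-0.0223,-0.0563],[-5,3.2,24.3,-0.0119,-0.0223,-0.0563],[-4.6,2.6,24.5,-0.0119,-0.0223,-0.0563],[-4.2,2.1,24.5,-0.0119,-0.0223,-0.0563],[-3.7,1.5,24.7,-0.0119,-0.0223,-0.0563],[-3.3,1.1,24.8,-0.0119,-0.0223,-0.0563],[-2.8,0.6,24.9,-0.0119,-0.0223,-0.0563],[-2.2,0.2,24.9,-0.0119,-0.0223,-0.0563],[-1.7,-0.3,25,-0.0119,-0.0223,-0.0563]]
```

Call:
move_arm:
  steps:
    - [-6.2,5.6,23.6,-0.0119,-0.0223,-0.0563]
    - [-5.9,5,23.8,-0.0119,-0.0223,-0.0563]
    - [-5.6,4.3,24,-0.0119,-0.0223,-0.0563]
    - [-5.4,3.8,24.2,-0.0119,-0.0223,-0.0563]
    - [-5,3.2,24.3,-0.0119,-0.0223,-0.0563]
    - [-4.6,2.6,24.5,-0.0119,-0.0223,-0.0563]
    - [-4.2,2.1,24.5,-0.0119,-0.0223,-0.0563]
    - [-3.7,1.5,24.7,-0.0119,-0.0223,-0.0563]
    - [-3.3,1.1,24.8,-0.0119,-0.0223,-0.0563]
    - [-2.8,0.6,24.9,-0.0119,-0.0223,-0.0563]
    - [-2.2,0.2,24.9,-0.0119,-0.0223,-0.0563]
    - [-1.7,-0.3,25,-0.0119,-0.0223,-0.0563]

```text
time_s: 3.95
tool_pos: [0.4312, -0.0281, 0.3666]
ee_rot: [-0.118, 0.002, -0.691, 0.713]
force: [-0.0, -0.2, -0.0]
grip_width: 1.003
```

Call:
move_arm:
  steps:
    - [0,0,0,0,0,0]
    - [0,0,0,0,0,0]
    - [0,0,0,0,0,0]

```text
time_s: 4.2
tool_pos: [0.4308, -0.027, 0.3661]
ee_rot: [-0.118, 0.001, -0.69, 0.714]
force: [-0.7, 0.7, 0.3]
grip_width: 0.999
```

```bash
python3 -c "
from h import *
snap('wrist','w2')
from workcell import ctrl
s=ctrl.read_state();print(s['time_s'],s['tool_pos'],rot(s),s['dq'])"
```

```text
4.25 [ 0.4306 -0.0268  0.366 ] [[-0.972   0.1676  0.1649]
 [-0.1706 -0.0207 -0.9851]
 [-0.1617 -0.9856  0.0487]] [ 0.006  -0.0042  0.0036 -0.0082 -0.      0.0002]
```

View pics/w2.png

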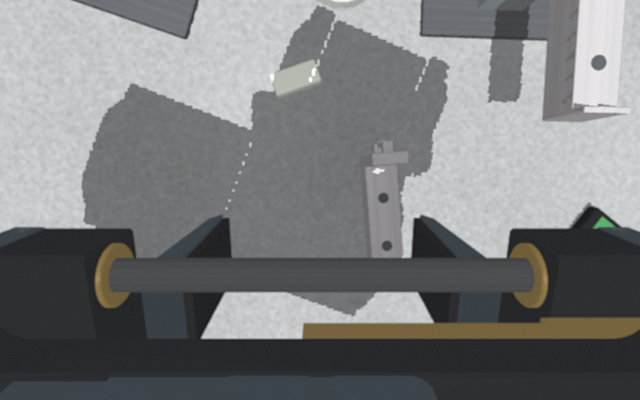

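The bracket is seen from above: back plate at about (390,158), hooks at (383,147), holes at (383,198) and (387,245). The arm fell short of its rows because of the joint limits, so I'll level it and centre it over the bracket more slowly.

```bash
python3 - <<'E'
from h import *; from workcell import ctrl
crop("w2",340,120,440,270,4,"c5")
s=ctrl.read_state();M=rot(s);p=s["tool_pos"]
o,M2,p2=rows(M,p,down(14.3),np.array([.455,-.098,.36]),9)
show(o)
E
```

```text
[[-1.2,1.3,8.2,-0.0062,-0.0088,-0.0178],[-1.1,1.2,8.2,-0.0062,-0.0088,-0.0178],[-1.1,1.1,8.3,-0.0062,-0.0088,-0.0178],[-1,1.1,8.2,-0.0062,-0.0088,-0.0178],[-1,1,8.3,-0.0062,-0.0088,-0.0178],[-0.9,0.9,8.3,-0.0062,-0.0088,-0.0178],[-0.8,0.9,8.3,-0.0062,-0.0088,-0.0178],[-0.8,0.8,8.3,-0.0062,-0.0088,-0.0178],[-0.8,0.7,8.4,-0.0062,-0.0088,-0.0178]]
```

View pics/c5.png

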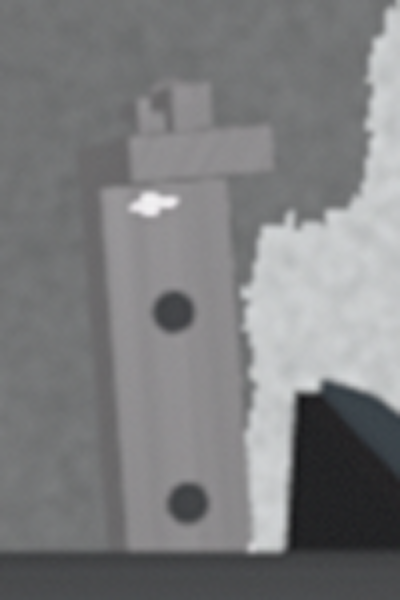

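Call:
move_arm:
  steps:
    - [-1.2,1.3,8.2,-0.0062,-0.0088,-0.0178]
    - [-1.1,1.2,8.2,-0.0062,-0.0088,-0.0178]
    - [-1.1,1.1,8.3,-0.0062,-0.0088,-0.0178]
    - [-1,1.1,8.2,-0.0062,-0.0088,-0.0178]
    - [-1,1,8.3,-0.0062,-0.0088,-0.0178]
    - [-0.9,0.9,8.3,-0.0062,-0.0088,-0.0178]
    - [-0.8,0.9,8.3,-0.0062,-0.0088,-0.0178]
    - [-0.8,0.8,8.3,-0.0062,-0.0088,-0.0178]
    - [-0.8,0.7,8.4,-0.0062,-0.0088,-0.0178]
    - [0,0,0,0,0,0]
    - [0,0,0,0,0,0]

```text
time_s: 5.17
tool_pos: [0.4554, -0.0995, 0.3601]
ee_rot: [-0.087, 0.088, -0.701, 0.702]
force: [-0.4, 1.2, 0.5]
grip_width: 1.002
```

```bash
python3 -c "
from h import *
snap('wrist','w3')
from workcell import ctrl
s=ctrl.read_state();print(s['time_s'],s['tool_pos'],rot(s),s['dq'])
crop('w3',240,60,400,270,2.8,'c6')"
```

```text
5.2167 [ 0.4552 -0.0992  0.3601] [[-0.9694 -0.0002  0.2455]
 [-0.2455 -0.0006 -0.9694]
 [ 0.0004 -1.      0.0005]] [ 0.0088 -0.009   0.0089  0.0006 -0.0018  0.0024]
```

View pics/c6.png

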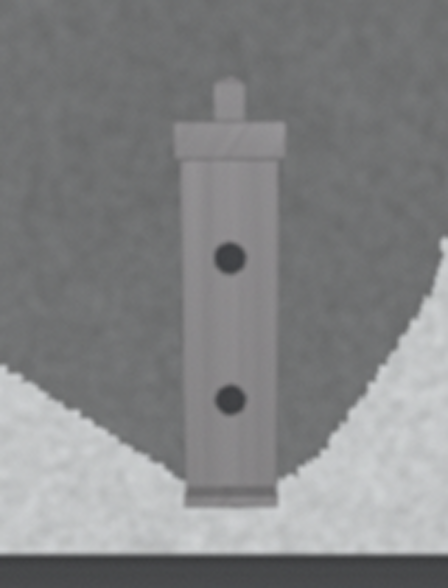

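```bash
python3 - <<'E'
from h import *
z=load("w3"); A=lambda u,v:((u+.5)/2.8-.5+240,(v+.5)/2.8-.5+60)
for n,u,v,h in [("backL",174,122,.068),("backR",286,122,.068),("platefrontL",174.5,158,.068),("platefrontR",285.5,158,.068),("armL1",181,162,.03),("armR1",279,162,.03),("armL2",186,484,.03),("armR2",277,484,.03),("hole1",230,258,.03),("hole2",230.5,400,.03),("lipfL",184.5,488,.04),("lipfR",278.5,488,.04),("lipbotL",186,506,.0),("lipbotR",277,506,.0),("hooktip",230,78,.062)]:
    a=A(u,v); P=ray_z(z,*a,h); 
    # into tool frame
    print(n,P, "tool x,z mm:",((z["M"].T@(P-z["tp"]))*1000)[[0,2]], "depth pt",pt(z,*a))
E
```

```text
backL [ 0.5221 -0.0673  0.068 ] tool x,z mm: [-72.7322 -15.0264] depth pt [ 0.5226 -0.0637  0.0027]
backR [ 0.5294 -0.0959  0.068 ] tool x,z mm: [-72.739   14.4709] depth pt [ 0.5316 -0.0991  0.0031]
platefrontL [ 0.5132 -0.0696  0.068 ] tool x,z mm: [-63.4999 -15.0101] depth pt [ 0.5132 -0.0697  0.0695]
platefrontR [ 0.5204 -0.0982  0.068 ] tool x,z mm: [-63.5069  14.4694] depth pt [ 0.5205 -0.102   0.0018]
armL1 [ 0.5116 -0.07    0.03  ] tool x,z mm: [-61.8519 -15.0448] depth pt [ 0.5116 -0.0701  0.032 ]
armR1 [ 0.5188 -0.0987  0.03  ] tool x,z mm: [-61.8589  14.6228] depth pt [ 0.5187 -0.1002  0.0022]
armL2 [ 0.4121 -0.0957  0.03  ] tool x,z mm: [ 40.8826 -14.5323] depth pt [ 0.412  -0.0957  0.0299]
armR2 [ 0.4194 -0.1246  0.03  ] tool x,z mm: [40.8741 15.2567] depth pt [ 0.4102 -0.1284  0.0016]
hole1 [ 0.4871 -0.0915  0.03  ] tool x,z mm: [-32.8806  -0.1877] depth pt [ 0.4875 -0.0914  0.0334]
hole2 [ 0.4432 -0.1028  0.03  ] tool x,z mm: [12.5008  0.0089] depth pt [ 0.4434 -0.1027  0.0311]
lipfL [ 0.4141 -0.0951  0.04  ] tool x,z mm: [ 38.763  -14.5771] depth pt [ 0.4113 -0.0954  0.032 ]
lipfR [ 0.4215 -0.124   0.04  ] tool x,z mm: [38.7545 15.237 ] depth pt [ 0.4094 -0.1291  0.003 ]
lipbotL [ 0.3936 -0.0989  0.    ] tool x,z mm: [ 59.6201 -15.9458] depth pt [ 0.4092 -0.0969  0.0422]
lipbotR [ 0.4016 -0.1308  0.    ] tool x,z mm: [59.6106 16.8923] depth pt [ 0.402  -0.1306  0.0011]
hooktip [ 0.5368 -0.0788  0.062 ] tool x,z mm: [-84.1837  -0.2776] depth pt [ 0.5379 -0.0786  0.0441]
```

The picture shows the whole bracket from above, square to the tool. Its plate's back edge is at crop row 122 and the lip at about row 488. Back face to lip inner face comes out at 113.6 mm (should be 114) and the width at 29.5 mm (should be 30). The grip point is 12.7 mm off along tool −x.

Call:
move_arm:
  steps:
    - [-3.2,13,0,0,0,0]
    - [-3.2,13,0,0,0,0]
    - [-3.2,13,0,0,0,0]
    - [-3.1,13,0,0,0,0]
    - [0,15,0,0,0,0]
    - [0,15,0,0,0,0]
    - [0,15,0,0,0,0]
    - [0,15,0,0,0,0]
    - [0,15,0,0,0,0]
    - [0,15,0,0,0,0]
    - [0,12,0,0,0,0]
    - [0,9,0,0,0,0]
  jaw: 1

```text
time_s: 6.22
tool_pos: [0.4672, -0.0957, 0.1964]
ee_rot: [-0.087, 0.088, -0.701, 0.702]
force: [0.4, -0.2, -0.6]
grip_width: 0.999
```

Call:
move_arm:
  steps:
    - [0,0,0,0,0,0]
    - [0,0,0,0,0,0]

```text
time_s: 6.38
tool_pos: [0.4674, -0.0959, 0.1973]
ee_rot: [-0.087, 0.088, -0.701, 0.702]
force: [0.9, -0.3, -0.4]
grip_width: 0.999
```

Call:
move_arm:
  steps:
    - [0,0,0,0,0,0]
    - [0,0,0,0,0,0]
    - [0,0,0,0,0,0]
    - [0,0,0,0,0,0]
    - [0,0,0,0,0,0]
    - [0,0,0,0,0,0]
    - [0,0,0,0,0,0]
    - [0,0,0,0,0,0]
  jaw: 0
  squeeze: 50

```text
time_s: 7.05
tool_pos: [0.4675, -0.0961, 0.1973]
ee_rot: [-0.088, 0.088, -0.701, 0.702]
force: [-0.6, -0.1, 0.3]
grip_width: 0.446
```

```bash
python3 -c "
from h import *
from workcell import ctrl
s=ctrl.read_state();print(s['time_s'],s['tool_pos'],rot(s),s['grip_width']*91,s['force'],s['wrist_torque'])
a=np.radians(-8.6);f=np.array([np.cos(a),np.sin(a),0])
tg=np.array([.640,.1835,0])-f*.110+[0,0,.3207]
print(tg)
o,M,p=rows(rot(s),s['tool_pos'],down(14.3),np.array([*s['tool_pos'][:2],.3207]),8);show(o)
o,M,p=rows(M,p,down(-8.6),tg,24);show(o)
"
```

```text
7.05 [ 0.4675 -0.0961  0.1973] [[-0.9693 -0.0001  0.246 ]
 [-0.246  -0.0008 -0.9693]
 [ 0.0003 -1.      0.0008]] 40.59871765326089 [-0.6186 -0.1195  0.338 ] [-0.0662  0.1391  0.0046]
[0.5312 0.1999 0.3207]
[[0,-15.4,0,-0.0001,-0.0001,0],[0,-15.5,0,-0.0001,-0.0001,0],[0,-15.4,0,-0.0001,-0.0001,0],[0,-15.4,0,-0.0001,-0.0001,0],[0,-15.4,0,-0.0001,-0.0001,0],[0,-15.5,0,-0.0001,-0.0001,0],[0,-15.4,0.1,-0.0001,-0.0001,0],[0,-15.4,-0,-0.0001,-0.0001,0]]
[[-5.6,-0,-11.3,-0,0.0166,0],[-5.4,-0,-11.4,-0,0.0166,0],[-5.3,-0,-11.5,-0,0.0166,0],[-5,-0,-11.5,-0,0.0166,0],[-4.9,-0,-11.7,-0,0.0166,0],[-4.6,-0,-11.7,-0,0.0166,0],[-4.5,-0,-11.8,-0,0.0166,0],[-4.3,-0,-11.9,-0,0.0166,0],[-4,-0,-11.9,-0,0.0166,0],[-3.9,-0,-12.1,-0,0.0166,0],[-3.7,-0,-12,-0,0.0166,0],[-3.5,-0,-12.2,-0,0.0166,0]]
[[-3.2,-0,-12.2,-0,0.0166,0],[-3.1,-0,-12.2,-0,0.0166,0],[-2.9,-0,-12.3,-0,0.0166,0],[-2.6,-0,-12.3,-0,0.0166,0],[-2.5,-0.1,-12.4,-0,0.0166,0],[-2.2,0,-12.4,-0,0.0166,0],[-2,0,-12.5,-0,0.0166,0],[-1.9,0,-12.5,-0,0.0166,0],[-1.6,0,-12.5,-0,0.0166,0],[-1.4,0,-12.5,-0,0.0166,0],[-1.2,0,-12.6,-0,0.0166,0],[-1,0,-12.6,-0,0.0166,0]]
```

Call:
move_arm:
  steps:
    - [0,0,0,0,0,0]
    - [0,0,0,0,0,0]
    - [0,0,0,0,0,0]

```text
time_s: 7.3
tool_pos: [0.4676, -0.0961, 0.1972]
ee_rot: [-0.088, 0.088, -0.701, 0.702]
force: [-0.9, -0.3, 0.1]
grip_width: 0.328
```

```bash
python3 -c "
from h import *
z=load('side0')
for u,v in [(260+322//4,130+440//4),(260+330//4,130+490//4),(260+420//4,130+440//4),(260+520//4,130+370//4)]: print(pt(z,u,v))"
```

```text
[ 0.5648 -0.1823  0.132 ]
[ 0.5675 -0.2009  0.1122]
[ 0.6215 -0.1851  0.1307]
[ 0.6782 -0.1732  0.1688]
```

Call:
move_arm:
  steps:
    - [0,0,0,0,0,0]
    - [0,-2,0,0,0,0]
    - [0,-11,0,0,0,0]
    - [0,-15.4,0,0,0,0]
    - [0,-15.4,0,0,0,0]
    - [0,-15.4,0,0,0,0]
    - [0,-15.4,0,0,0,0]
    - [0,-15.4,0,0,0,0]
    - [0,-15.4,0,0,0,0]
    - [0,-11,0,0,0,0]
    - [0,-7,0,0,0,0]

```text
time_s: 8.22
tool_pos: [0.4675, -0.096, 0.3218]
ee_rot: [-0.088, 0.087, -0.701, 0.702]
force: [-0.0, 0.2, -2.4]
grip_width: 0.327
```

Call:
move_arm:
  steps:
    - [-5.6,0,-11.3,0,0.0166,0]
    - [-5.4,0,-11.4,0,0.0166,0]
    - [-5.3,0,-11.5,0,0.0166,0]
    - [-5,0,-11.5,0,0.0166,0]
    - [-4.9,0,-11.7,0,0.0166,0]
    - [-4.6,0,-11.7,0,0.0166,0]
    - [-4.5,0,-11.8,0,0.0166,0]
    - [-4.3,0,-11.9,0,0.0166,0]
    - [-4,0,-11.9,0,0.0166,0]
    - [-3.9,0,-12.1,0,0.0166,0]
    - [-3.7,0,-12,0,0.0166,0]
    - [-3.5,0,-12.2,0,0.0166,0]

```text
time_s: 9.22
tool_pos: [0.4994, 0.0527, 0.3202]
ee_rot: [-0.017, 0.018, -0.707, 0.707]
force: [0.5, 0.2, -1.5]
grip_width: 0.324
```

```bash
python3 -c "
from h import *
from workcell import ctrl
s=ctrl.read_state();print(s['time_s'],s['tool_pos'],rot(s),s['grip_width']*91,s['force'],s['wrist_torque'])
a=np.radians(-8.6);f=np.array([np.cos(a),np.sin(a),0])
tg=np.array([.640,.1835,0])-f*.110+[0,0,.3207]
print(tg)
o,M,p=rows(rot(s),s['tool_pos'],down(-8.6),tg,14);show(o)
"
```

```text
9.2167 [0.4994 0.0527 0.3202] [[-0.9988 -0.001   0.0485]
 [-0.0485 -0.0008 -0.9988]
 [ 0.001  -1.      0.0007]] 29.452343045415983 [ 0.5191  0.1551 -1.5143] [-0.0465  0.159   0.0013]
[0.5312 0.1999 0.3207]
[[-2.8,-0,-10.4,-0.0001,0.0142,0.0001],[-2.6,-0.1,-10.4,-0.0001,0.0142,0.0001],[-2.5,-0,-10.5,-0.0001,0.0142,0.0001],[-2.3,-0.1,-10.5,-0.0001,0.0142,0.0001],[-2.2,-0,-10.5,-0.0001,0.0142,0.0001],[-2.1,-0.1,-10.6,-0.0001,0.0142,0.0001],[-1.9,-0,-10.6,-0.0001,0.0142,0.0001],[-1.7,-0,-10.6,-0.0001,0.0142,0.0001],[-1.6,-0.1,-10.7,-0.0001,0.0142,0.0001],[-1.4,-0,-10.6,-0.0001,0.0142,0.0001],[-1.3,-0,-10.7,-0.0001,0.0142,0.0001],[-1.1,-0.1,-10.7,-0.0001,0.0142,0.0001]]
[[-1,-0,-10.7,-0.0001,0.0142,0.0001],[-0.8,-0,-10.8,-0.0001,0.0142,0.0001]]
```

Call:
move_arm:
  steps:
    - [-2.8,0,-10.4,0,0.0142,0]
    - [-2.6,0,-10.4,0,0.0142,0]
    - [-2.5,0,-10.5,0,0.0142,0]
    - [-2.3,0,-10.5,0,0.0142,0]
    - [-2.2,0,-10.5,0,0.0142,0]
    - [-2.1,0,-10.6,0,0.0142,0]
    - [-1.9,0,-10.6,0,0.0142,0]
    - [-1.7,0,-10.6,0,0.0142,0]
    - [-1.6,0,-10.7,0,0.0142,0]
    - [-1.4,0,-10.6,0,0.0142,0]
    - [-1.3,0,-10.7,0,0.0142,0]
    - [-1.1,0,-10.7,0,0.0142,0]

```text
time_s: 10.22
tool_pos: [0.5265, 0.1788, 0.32]
ee_rot: [0.043, -0.043, -0.705, 0.706]
force: [0.0, -1.0, -2.5]
grip_width: 0.328
```

Call:
move_arm:
  steps:
    - [-1,0,-10.7,0,0.0142,0]
    - [-0.8,0,-10.8,0,0.0142,0]
    - [0,0,0,0,0,0]
    - [0,0,0,0,0,0]

```text
time_s: 10.55
tool_pos: [0.531, 0.1996, 0.32]
ee_rot: [0.053, -0.052, -0.705, 0.706]
force: [-1.0, -0.1, -2.2]
grip_width: 0.323
```

```bash
python3 -c "
from h import *
from workcell import ctrl
snap('wrist','w4')
s=ctrl.read_state();print(s['time_s'],s['tool_pos'],rot(s),s['grip_width']*91,s['force'],s['wrist_torque'])
crop('w4',230,0,410,200,3,'c7')
"
```

```text
10.6 [0.531  0.1992 0.3201] [[-0.989  -0.0009 -0.148 ]
 [ 0.148  -0.0012 -0.989 ]
 [ 0.0007 -1.      0.0013]] 29.982912807144793 [ 0.3543  0.2345 -1.9258] [-0.0641  0.2075 -0.0151]
```

View pics/c7.png

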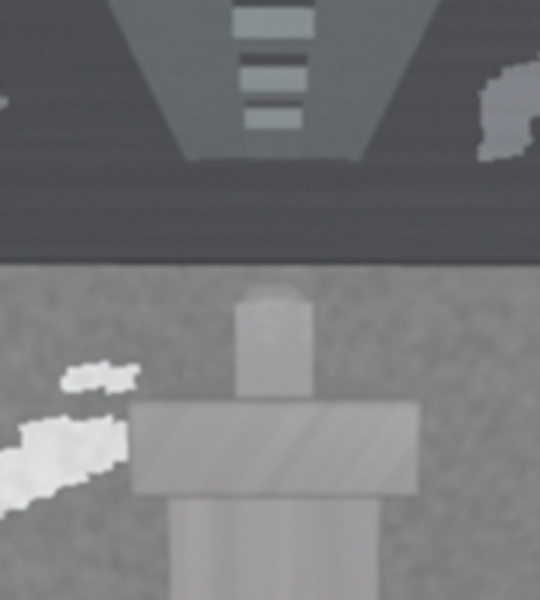

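View pics/w4.png

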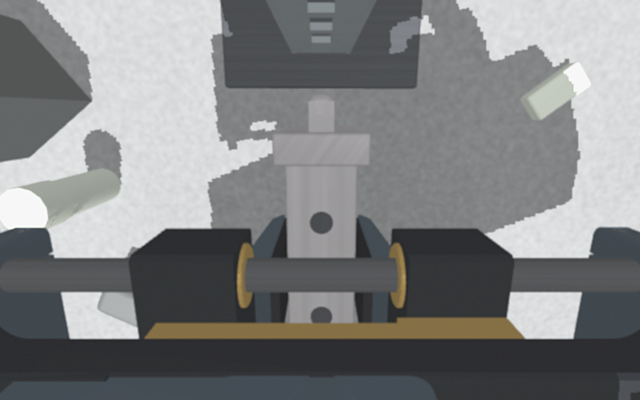

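The hook, crop (274,340), lies on the line of the slots (273,22 to 273,120), and the foot's front edge (row 265) is level. So the bracket is centred and square, and I'll work out the gap ahead.

```bash
python3 -c "
from h import *
z=load('w4');A=lambda u,v:((u+.5)/3-.5+230,(v+.5)/3-.5)
for n,u,v,h in [('postfront',273,160,.008),('footfront top',273,264,.008),('plateback',275,401,.3201-.1973+.068),('hooktip',274,286,.3201-.1973+.05),('hooksideL',235,350,.3201-.1973+.062),('hookR',313,350,.3201-.1973+.062),('slot3 low edge front',273.5,92,.156-72+.0039),('s4',273,130,.048+.0039)]:
    P=ray_z(z,*A(u,v),h if h>0 else .0879); print(n,P,((z['M'].T@(P-z['tp']))*1000)[[0,2]])
"
```

```text
postfront [0.6396 0.1839 0.008 ] [-109.9743   -0.9219]
footfront top [0.6145 0.1877 0.008 ] [-84.589   -0.9201]
plateback [0.5904 0.1911 0.1908] [-60.1021  -0.493 ]
hooktip [0.6023 0.1894 0.1728] [-72.0778  -0.6037]
hooksideL [0.5959 0.1945 0.1848] [-65.0632  -4.7243]
hookR [0.5947 0.1863 0.1848] [-65.0654   3.5288]
slot3 low edge front [0.6395 0.1838 0.0879] [-109.8264   -0.7332]
s4 [0.6392 0.184  0.0519] [-109.5449   -0.8685]
```

Call:
move_arm:
  steps:
    - [-4,-0.5,-0.2,0,0,0]
    - [-5,0,0,0,0,0]
    - [-5,0,0,0,0,0]
    - [-5,0,0,0,0,0]
    - [-5,0,0,0,0,0]
    - [-4,0,0,0,0,0]
    - [-3,0,0,0,0,0]
    - [-2,0,0,0,0,0]
    - [-2,0,0,0,0,0]
    - [-2,0,0,0,0,0]
    - [0,0,0,0,0,0]

```text
time_s: 11.52
tool_pos: [0.5681, 0.194, 0.3209]
ee_rot: [0.053, -0.053, -0.705, 0.705]
force: [-0.7, -0.1, -2.0]
grip_width: 0.323
```

Call:
move_arm:
  steps:
    - [-1.5,0,0,0,0,0]
    - [-1.5,0,0,0,0,0]
    - [-1.5,0,0,0,0,0]
    - [0,0,0,0,0,0]

```text
time_s: 11.85
tool_pos: [0.5725, 0.1934, 0.3209]
ee_rot: [0.053, -0.053, -0.705, 0.705]
force: [0.6, -0.1, -2.2]
grip_width: 0.325
```

Call:
move_arm:
  steps:
    - [-1.5,0,0,0,0,0]
    - [-1.5,0,0,0,0,0]
    - [-1,0,0,0,0,0]
    - [0,0,0,0,0,0]

```text
time_s: 12.18
tool_pos: [0.5765, 0.1928, 0.3209]
ee_rot: [0.053, -0.053, -0.705, 0.705]
force: [-0.3, -0.8, -2.0]
grip_width: 0.327
```

Call:
move_arm:
  steps:
    - [-1,0,0,0,0,0]
    - [-1,0,0,0,0,0]
    - [-1,0,0,0,0,0]
    - [0,0,0,0,0,0]

```text
time_s: 12.52
tool_pos: [0.5794, 0.1923, 0.3209]
ee_rot: [0.053, -0.053, -0.705, 0.705]
force: [-0.0, -0.1, -2.9]
grip_width: 0.326
```

Call:
move_arm:
  steps:
    - [-0.5,0,0,0,0,0]
    - [-0.5,0,0,0,0,0]
    - [-0.5,0,0,0,0,0]
    - [0,0,0,0,0,0]

```text
time_s: 12.85
tool_pos: [0.58, 0.1923, 0.3208]
ee_rot: [0.053, -0.052, -0.705, 0.705]
force: [-7.1, 1.9, 2.5]
grip_width: 0.329
```

```bash
python3 -c "
from h import *
from workcell import ctrl
snap('wrist','w5');snap('side','s5')
s=ctrl.read_state();print(s['time_s'],s['tool_pos'],s['force'],s['wrist_torque'])
a=load('w5')['p'][0:200,230:410];b=load('s5')['p'][120:230,310:410]
cv2.imwrite('pics/c8.png',np.hstack([cv2.resize(a,(360,400),interpolation=2),cv2.resize(b,(364,400),interpolation=2)]))
"
```

```text
12.95 [0.58   0.1923 0.3208] [-7.0799  1.8323  1.9139] [ 0.2342  1.1782 -0.0536]
```

View pics/c8.png

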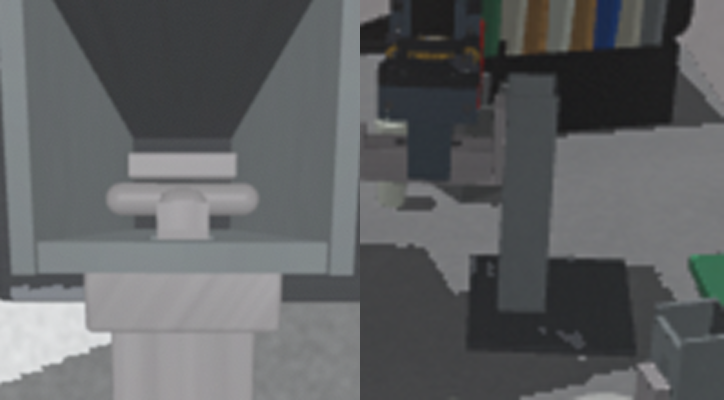

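The back face met the plate after 49.6 mm of travel (I expected 50). The picture shows the hook through the slot with the barb behind it, above the catch bar. Now I'll go straight down and feel for the catch.

Call:
move_arm:
  steps:
    - [0.4,0,0,0,0,0]
    - [0,1,0,0,0,0]
    - [0,1,0,0,0,0]
    - [0,1,0,0,0,0]
    - [0,1,0,0,0,0]
    - [0,0,0,0,0,0]

```text
time_s: 13.45
tool_pos: [0.5798, 0.1922, 0.3167]
ee_rot: [0.053, -0.052, -0.705, 0.705]
force: [-4.3, 0.9, -1.0]
grip_width: 0.328
```

Call:
move_arm:
  steps:
    - [0,1,0,0,0,0]
    - [0,1,0,0,0,0]
    - [0,0,0,0,0,0]

```text
time_s: 13.7
tool_pos: [0.5798, 0.1923, 0.3151]
ee_rot: [0.053, -0.052, -0.705, 0.705]
force: [-8.3, 1.3, 5.7]
grip_width: 0.326
```

The catch was met at TCP z of about 0.3155, with the neck at about 172 mm. I'll ease off and release.

Call:
move_arm:
  steps:
    - [0.3,-0.5,0,0,0,0]
    - [0,0,0,0,0,0]

```text
time_s: 13.87
tool_pos: [0.5797, 0.1923, 0.3155]
ee_rot: [0.053, -0.053, -0.705, 0.705]
force: [-5.3, 0.7, 3.1]
grip_width: 0.323
```

Call:
move_arm:
  steps:
    - [0,0,0,0,0,0]
    - [0,0,0,0,0,0]
    - [0,0,0,0,0,0]
    - [0,0,0,0,0,0]
    - [0,0,0,0,0,0]
  jaw: 0.6

```text
time_s: 14.28
tool_pos: [0.5802, 0.1922, 0.3154]
ee_rot: [0.053, -0.053, -0.705, 0.705]
force: [-0.4, 0.1, -0.4]
grip_width: 0.594
```

```bash
python3 -c "
from h import *
from workcell import ctrl
snap('wrist','w6')
s=ctrl.read_state();print(s['time_s'],s['tool_pos'],s['force'],s['wrist_torque'],s['grip_width'])
"
```

```text
14.3333 [0.5801 0.1922 0.3154] [ 0.1107  0.7598 -0.4483] [-0.0068  0.1558 -0.0134] 0.595581331664348
```

View pics/w6.png

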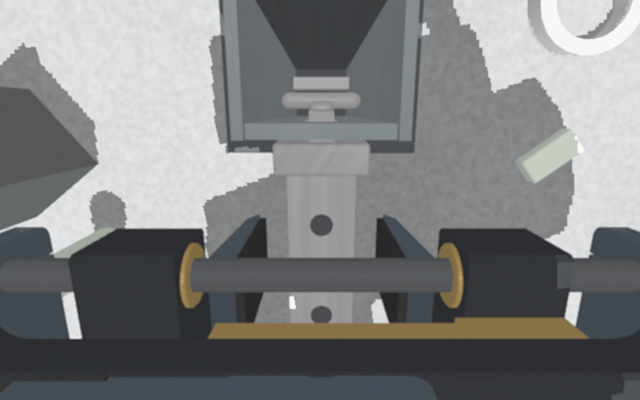

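The bracket stays hooked with the jaws open: plate at (321,158), barb at (321,100) resting on the catch. Now I'll lift, close, and move over the plate's top.

Call:
move_arm:
  steps:
    - [0,-5,0,0,0,0]
    - [0,-12,0,0,0,0]
    - [0,-12,0,0,0,0]
    - [0,-12,0,0,0,0]
    - [0,-12,0,0,0,0]
    - [0,-12,0,0,0,0]
    - [0,-10,0,0,0,0]
    - [0,-5,0,0,0,0]
    - [0,0,0,0,0,0]

```text
time_s: 15.08
tool_pos: [0.5802, 0.1924, 0.3967]
ee_rot: [0.052, -0.053, -0.705, 0.705]
force: [0.1, 0.5, -0.3]
grip_width: 0.599
```

Call:
move_arm:
  steps:
    - [-4,0,0,0,0,0]
    - [-5,0,0,0,0,0]
    - [-5,0,0,0,0,0]
    - [-5,0,0,0,0,0]
    - [-5,0,0,0,0,0]
    - [-5,0,0,0,0,0]
    - [-5,0,0,0,0,0]
    - [-4,0,0,0,0,0]
    - [-2,0,0,0,0,0]
    - [0,0,0,0,0,0]
    - [0,0,0,0,0,0]
  jaw: 0
  squeeze: 20

```text
time_s: 16.0
tool_pos: [0.6196, 0.1863, 0.3953]
ee_rot: [0.053, -0.053, -0.705, 0.705]
force: [-0.1, -0.8, 0.5]
grip_width: 0.006
```

```bash
python3 -c "
from h import *
from workcell import ctrl
snap('wrist','w7');snap('side','s7')
s=ctrl.read_state();print(s['time_s'],s['tool_pos'],s['force'],s['wrist_torque'],s['grip_width'])
cv2.imwrite('pics/c9.png',cv2.resize(load('s7')['p'][90:230,300:420],None,fx=4,fy=4,interpolation=2))
"
```

```text
16.1 [0.6194 0.1864 0.3954] [ 0.4397  0.962  -0.5632] [-0.0372  0.1969 -0.034 ] 0.005143996559663954
```

View pics/w7.png

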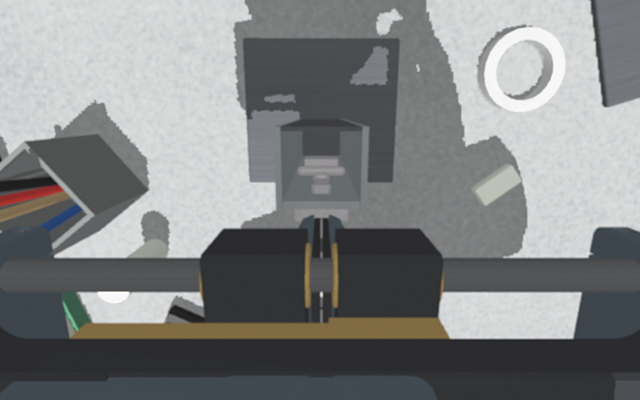

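View pics/c9.png

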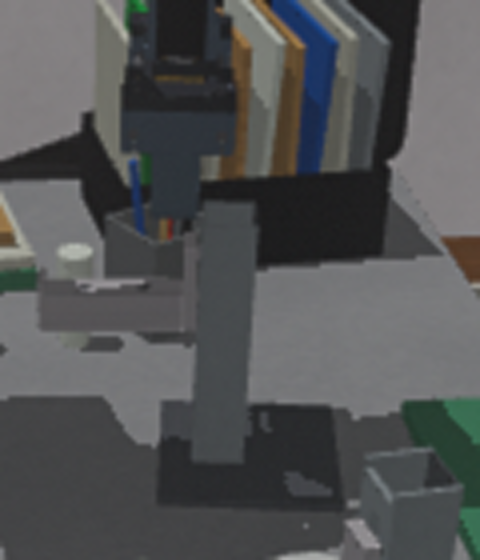

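The tips are just above the back plate, with a small gap to the post. Next I'll press down in steps.

Call:
move_arm:
  steps:
    - [0,4,0,0,0,0]
    - [0,4,0,0,0,0]
    - [0,4,0,0,0,0]
    - [0,3,0,0,0,0]
    - [0,1.5,0,0,0,0]
    - [0,0,0,0,0,0]

```text
time_s: 16.6
tool_pos: [0.6195, 0.1863, 0.3783]
ee_rot: [0.053, -0.052, -0.705, 0.706]
force: [-1.2, 0.3, -0.6]
grip_width: 0.006
```

Call:
move_arm:
  steps:
    - [0,1,0,0,0,0]
    - [0,1,0,0,0,0]
    - [0,1,0,0,0,0]
    - [0,0,0,0,0,0]

```text
time_s: 16.93
tool_pos: [0.6196, 0.1864, 0.3762]
ee_rot: [0.053, -0.053, -0.705, 0.705]
force: [-1.4, 0.0, 2.7]
grip_width: 0.007
```

Call:
move_arm:
  steps:
    - [0,1,0,0,0,0]
    - [0,1,0,0,0,0]
    - [0,0,0,0,0,0]

```text
time_s: 17.18
tool_pos: [0.6196, 0.1864, 0.3747]
ee_rot: [0.052, -0.053, -0.705, 0.705]
force: [-3.9, -0.0, 9.8]
grip_width: 0.001
```

Call:
move_arm:
  steps:
    - [0,1,0,0,0,0]
    - [0,1,0,0,0,0]
    - [0,0,0,0,0,0]

```text
time_s: 17.43
tool_pos: [0.6196, 0.1864, 0.3726]
ee_rot: [0.052, -0.053, -0.705, 0.705]
force: [-1.5, -0.7, 7.5]
grip_width: 0.004
```

Call:
move_arm:
  steps:
    - [0,1,0,0,0,0]
    - [0,1,0,0,0,0]
    - [0,0,0,0,0,0]

```text
time_s: 17.68
tool_pos: [0.6197, 0.1864, 0.3704]
ee_rot: [0.052, -0.053, -0.705, 0.705]
force: [-1.1, 1.3, 4.6]
grip_width: 0.008
```

Call:
move_arm:
  steps:
    - [0,1,0,0,0,0]
    - [0,1,0,0,0,0]
    - [0,0,0,0,0,0]

```text
time_s: 17.93
tool_pos: [0.6198, 0.1863, 0.368]
ee_rot: [0.052, -0.053, -0.705, 0.705]
force: [1.0, 0.3, 1.4]
grip_width: 0.003
```

Call:
move_arm:
  steps:
    - [0,1,0,0,0,0]
    - [0,1,0,0,0,0]
    - [0,0,0,0,0,0]

```text
time_s: 18.18
tool_pos: [0.6195, 0.1863, 0.3655]
ee_rot: [0.053, -0.053, -0.705, 0.705]
force: [-0.7, 0.1, 0.5]
grip_width: 0.005
```

Call:
move_arm:
  steps:
    - [0,1,0,0,0,0]
    - [0,1,0,0,0,0]
    - [0,0,0,0,0,0]

```text
time_s: 18.43
tool_pos: [0.6194, 0.1864, 0.3651]
ee_rot: [0.053, -0.053, -0.705, 0.705]
force: [-6.2, -1.5, 17.1]
grip_width: 0.004
```

The hard stop is at tip z 0.1741, so the neck is at about 160 mm, which matches the 159.9 mm slot edge found by vision. Backing off and checking.

Call:
move_arm:
  steps:
    - [0,-3,0,0,0,0]
    - [0,-8,0,0,0,0]
    - [4,-10,0,0,0,0]
    - [10,-10,0,0,0,0]
    - [15,-10,0,0,0,0]
    - [15,-10,0,0,0,0]
    - [15,-10,0,0,0,0]
    - [15,-10,0,0,0,0]
    - [15,0,0,0,0,0]
    - [0,0,0,0,0,0]
    - [0,0,0,0,0,0]

```text
time_s: 19.35
tool_pos: [0.5307, 0.1998, 0.4359]
ee_rot: [0.052, -0.053, -0.705, 0.705]
force: [0.4, 0.2, -0.5]
grip_width: 0.004
```

```bash
python3 -c "
from h import *
from workcell import ctrl
snap('wrist','w8');snap('side','s8')
s=ctrl.read_state();print(s['time_s'],s['tool_pos'],s['force'],s['grip_width'])
a=cv2.resize(load('w8')['p'][0:240,220:420],(400,480),interpolation=2)
b=cv2.resize(load('s8')['p'][110:230,300:400],(400,480),interpolation=2)
cv2.imwrite('pics/c10.png',np.hstack([a,b]))
"
```

```text
19.45 [0.5317 0.1996 0.4352] [ 0.516  -0.506  -0.0847] 0.00426746199550807
```

View pics/c10.png

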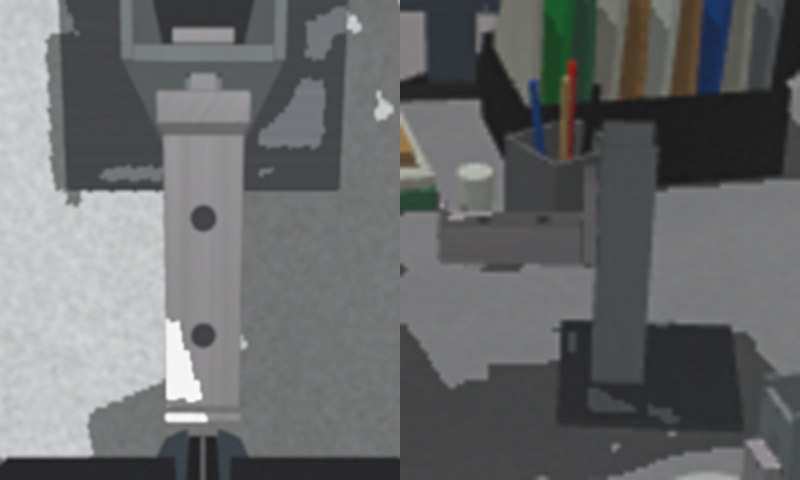

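```bash
python3 -c "
from h import *
z=load('w8')
for n,u,v in [('platetop',204,105),('arm1',185,170),('arm1r',225,170),('arm2',204,270),('arm3',215,390),('posttop',204,53)]: print(n,pt(z,u/2+220,v/2))
print(ray_z(z,204/2+220,92/2,.174))
from workcell import ctrl
ctrl.job_done()"
```

```text
platetop [0.6323 0.1845 0.1766]
arm1 [0.6167 0.1939 0.1375]
arm1r [0.6146 0.1791 0.1369]
arm2 [0.5792 0.1923 0.1362]
arm3 [0.5313 0.1949 0.1358]
posttop [0.6406 0.1834 0.2081]
[0.6365 0.1839 0.174 ]
the job is handed in; nothing more can be done
```

I hung the loose bracket on the empty upright in its two highest slots, pressed it past the catch to a hard stop, let go and handed the job in at about 19.5 s. No verdict was reported.

**Hooking in:** I located the slots with the wrist camera, which put the lower edge of the top slot at about 160 mm. The hooks then went in on the first try. The back face met the plate after 49.6 mm of travel, against 50 mm expected.

**Pressing home:** I released the bracket on the catch with the neck at about 172 mm. Then I pushed on the top of the back plate with the closed fingertips. The force peaked at about 10 N, fell to nearly zero as the catch passed, and rose to 17 N at the stop. That puts the neck at about 160 mm, which matches the camera estimate.

**Last checks, gripper clear of the bracket:**
- **Pose:** In the last pictures the bracket hangs flush, square and centred on the upright.
- **Level:** The arm's top is at 136 to 137 mm along its length, so it is level to about 0.02 rad.
- **Height:** Depth gave the back plate's top at 176.6 mm, 2.5 mm above the 174.1 mm felt. It also read the post's top 1 mm high, and that size of error is common for this camera. By that reading the neck would be at about 162.5 mm, still below the 164.5 mm limit.
- **Gap at the back:** A rough camera reading put the back face about 3 mm short of the slot plane. Contact during insertion and the pictures show it flush, so I took the reading as camera error.
- **Other things on the desk:** I felt no contact with anything else, but I did not measure the bystanders again.

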